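Lid the fired jars

TASK

Put each of the four terracotta lids on the jar it was made for, round, square or oblong, so that its flange drops into the mouth and the lid sits level and fully down on the rim, with the corners of the square and oblong lids lined up with their jars. The pottery is brittle: set the lids down rather than dropping them, and leave the jars standing where they are.

Things in the scene. Friction and masses are not known exactly. Their poses are not given: they have to be found in the camera images.
- jar_large_round: The larger of the two round jars: outside diameter 100 mm, mouth 86 mm, open at the top, 80 mm high, walls 7 mm, floor 7 to 8 mm thick; unglazed terracotta, 0.3 to 0.85 kg, loose. Origin: centre of its underside, z up. With its lid on, the lid's origin is 70 mm above this origin.
- jar_small_round: The smaller round jar: outside diameter 72 mm, mouth 58 mm, open at the top, 70 mm high, walls 7 mm, floor 7 to 8 mm thick; unglazed terracotta, 0.3 to 0.85 kg, loose. Origin: centre of its underside, z up. With its lid on, the lid's origin is 60 mm above this origin.
- jar_square: Square jar: outside 90 x 90 mm, mouth 76 x 76 mm, open at the top, 75 mm high, walls 7 mm, floor 7 to 8 mm thick; unglazed terracotta, 0.3 to 0.85 kg, loose. Origin: centre of its underside, z up. x and y are square to its sides; its lid fits in any of the four quarter turns. With its lid on, the lid's origin is 65 mm above this origin.
- jar_oblong: Oblong jar: outside 110 mm along its x and 74 mm along its y, mouth 96 x 60 mm, open at the top, 60 mm high, walls 7 mm, floor 7 to 8 mm thick; unglazed terracotta, 0.3 to 0.85 kg, loose. Origin: centre of its underside, z up. Its lid fits either way round, long side to long side. With its lid on, the lid's origin is 50 mm above this origin.
- lid_large_round: Large round lid, plate 104 mm across, flange below it 70 mm across; belongs on the large round jar. Grip: round knob, 24 mm across, in the middle. Loose terracotta, 0.1 to 0.25 kg, right way up on the table. Origin: centre of the flange's underside, z up. Flange 0 to 10 mm, plate 10 to 18 mm, grip 18 to 46 mm above it.
- lid_small_round: Small round lid, plate 76 mm across, flange 42 mm across; belongs on the small round jar. Grip: round knob, 24 mm across, in the middle. Loose terracotta, 0.1 to 0.25 kg, right way up on the table. Origin: centre of the flange's underside, z up. Flange 0 to 10 mm, plate 10 to 18 mm, grip 18 to 46 mm above it.
- lid_square: Square lid, plate 94 x 94 mm, flange 60 x 60 mm; belongs on the square jar. Grip: bar in the middle, 44 mm long (x), 18 mm wide (y). Loose terracotta, 0.1 to 0.25 kg, right way up on the table. Origin: centre of the flange's underside, z up. Flange 0 to 10 mm, plate 10 to 18 mm, grip 18 to 46 mm above it.
- lid_oblong: Oblong lid, plate 114 mm along x and 78 mm along y, flange 80 x 44 mm; belongs on the oblong jar. Grip: bar in the middle, 44 mm long (x), 18 mm wide (y). Loose terracotta, 0.1 to 0.25 kg, right way up on the table. Origin: centre of the flange's underside, z up. Flange 0 to 10 mm, plate 10 to 18 mm, grip 18 to 46 mm above it.
Not all that is in view belongs to the job. What is shaped like the lid_large_round but blue is not meant. Leave any pink look-alike of the lid_square alone.

How it is judged (in metres and radians):
At the end, for the whole second after the job is handed in: Each lid on its own jar: centres within 14 mm in plan, seated height within 3 mm, lid and jar upright within 0.06 rad, square and oblong lids within 0.26 rad of square with their jars (square: any quarter turn; oblong: either way round), all at rest (horizontal distance between lid_large_round and jar_large_round below 0.014 m and z of lid_large_round in the frame of jar_large_round between 0.067 and 0.073 m and angle between each of lid_large_round, jar_large_round, lid_small_round, jar_small_round, lid_square, jar_square, lid_oblong, jar_oblong's own z axis and vertical below 0.06 rad and linear speed of each of lid_large_round, jar_large_round, lid_small_round, jar_small_round, lid_square, jar_square, lid_oblong, jar_oblong below 0.02 m/s and horizontal distance between lid_small_round and jar_small_round below 0.014 m and z of lid_small_round in the frame of jar_small_round between 0.057 and 0.063 m and horizontal distance between lid_square and jar_square below 0.014 m and z of lid_square in the frame of jar_square between 0.062 and 0.068 m and (angle between the x axis of lid_square and the x axis of jar_square, either way round below 0.26 rad or angle between the x axis of lid_square and the y axis of jar_square, either way round below 0.26 rad) and horizontal distance between lid_oblong and jar_oblong below 0.014 m and z of lid_oblong in the frame of jar_oblong between 0.047 and 0.053 m and angle between the x axis of lid_oblong and the x axis of jar_oblong, either way round below 0.26 rad); the robot touches nothing.
It fails at once if a jar is pushed more than 40 mm from where it stood, or tipped by more than 15 degrees (distance of any of jar_large_round, jar_small_round, jar_square, jar_oblong from where it was at the start of the episode above 0.04 m or angle between any of jar_large_round, jar_small_round, jar_square, jar_oblong's own z axis and vertical above 0.26 rad).
It fails at once if a lid is dropped or thrown: out of the fingers it moves faster than 0.6 m/s (a fall of about 20 mm) ((linear speed of lid_large_round above 0.6 m/s and contact force between the fingers and lid_large_round below 0.05 N) or (linear speed of lid_small_round above 0.6 m/s and contact force between the fingers and lid_small_round below 0.05 N) or (linear speed of lid_square above 0.6 m/s and contact force between the fingers and lid_square below 0.05 N) or (linear speed of lid_oblong above 0.6 m/s and contact force between the fingers and lid_oblong below 0.05 N)).
It also fails if it takes over 115 s, if anything falls off the work surface, if the arm or the gripper's body presses on something with over 40 N, if the wrist force passes 120 N, or if a joint passes its speed limit or range.

ROBOT

A 6-joint arm with a two-finger parallel gripper is mounted at the origin on the work surface. World frame = base frame: x ahead of the robot, y to its left, z up, the work surface at z = 0. Lengths are in mm, angles in rad, forces in N, time in s.
With the tool pointing down it reaches from about 325 to 775 mm from the base axis. Payload 5.5 kg.
Tool frame: the origin (TCP) lies at the very end of the fingers, on their centre line; the grasp point (between the pads) lies 19 mm behind it; z points along the fingers, y is the line along which they close (so a half turn about z gives the same grasp; the last joint's range is limited). The gripper opens to 88 mm and grips with 3 to 60 N. Pads are 20 mm wide; open, the fingers measure 115 mm over their backs; the gripper's body (75 mm by 178 mm) begins 61 mm behind the grasp point.
Start: joints at [1.261, 0.091, 1.231, -0, 1.82, -0.057], TCP at [150.073, 580.943, 222.631] pointing down, gripper open.
Joint ranges: [-2.87, 2.87], [-0.86, 2.18], [0.17, 2.46], [-1.51, 4.65], [0.06, 2.69], [-2.65, 2.65]. Speed limits (rad/s): [2.57, 2.57, 3.01, 3.14, 3.14, 3.14].

INTERFACE

Orientations are given as a 3x3 rotation matrix whose columns are the frame's x, y, z axes.
In Python, from bench import ctrl, solve_ik, readout, vision, spotter gives the robot as it stands. The module is installed in compiled form; this text tells all that it offers. Calls block until the motion is done:
- ctrl.movep(position, orientation): joint-space move of the TCP to a pose.
- ctrl.move_linear(position, speed=150, ori=None, force_limit=None): straight line of the TCP; ori=None keeps the orientation; speed is the mean speed in mm/s. With force_limit (N) it stops when the force on the tool has changed by that much, and returns True; else False.
- ctrl.move_joints(angles): joint-space move.
- ctrl.move_gripper(opening, strength=None): finger opening in mm; strength is the grip in N (None keeps the last); returns when the fingers have stopped.
- ctrl.wait(seconds).
- solve_ik(position, orientation): joint angles nearest the present ones, or None.
- readout.observe(): the state.
- vision.grab_frame(name): name is "scene" or "top" or "wrist"; returns a dict with "frame" (480x640x3 uint8, red, green, blue), "camera_matrix" (3x3 intrinsics, pixels), "eye" and "orientation" of the camera in the world. Camera axes: x right, y up, looking along -z (the intrinsics and any distortion apply to the point x, -y, -z); pixel columns grow to the right and rows downward; lengths in mm; the calibration is good to about 2 mm. A picture is of the moment at which its call begins. There is no depth.
A pose or a line that the arm cannot do raises ctrl.PlanningError and nothing moves.
- ctrl.finish_job(): hands the job in; it is judged then, once.
Trained networks look in a picture, given as the dict that the camera call returned (one of the last four; its "shot" number tells which), for a name from the list of things; names that differ only in an ending like _2 or _b are one class to them, and where a whole thing is asked for, a point or a joint stands for the part that bears it (a point fixed in the world has none). Each returns a list of dicts, best first, with "conf" (0 to 1); they miss things now and then, are a little off and sometimes report something else, mostly with a low value. They report only what shows in the picture. A call takes as long as a camera call. They do not tell look-alikes from the thing itself.
- spotter.cut_out(picture, label): "region" (480x640 bool, what is visible of it) and "box" ([left, top, width, height] in pixels, round what is visible of it).
The state is a dict: "time": time; "joints": joint angles; "qd": joint speeds; "effort": joint torques, N m; "tool_pos": TCP position; "ee_rot": TCP orientation; "ft_force": force on the tool from outside, world axes, zero at the start; "wrist_torque": the same for the moment, N m; "opening": finger opening in mm; "finger_force": force on a finger pad.
Only numpy, scipy, OpenCV 4.12 (cv2) and the standard library are available. Lean on these libraries where they do the work, as an engineer would, in place of code of your own. Each camera call takes 0.05 s, during which the arm holds its last target. There are 200 camera calls.

## Working session

There is one attempt and no reset: what is moved stays moved. The work goes in short steps, each a Python script; the robot and the scene stay as the last script left them, time stands still between calls to the robot, and variables do not carry over. Pictures are saved under pics/ and viewed, at most 14 in all, crops included, and the job is handed in when it is done.

```bash
mkdir -p pics; python3 - <<'E'
from bench import ctrl, readout, vision, spotter
import cv2
for n in ("top","scene"):
    p=vision.grab_frame(n); cv2.imwrite(f"pics/{n}0.png",p["frame"][:,:,::-1])
    print(n,p["camera_matrix"].tolist(),p["eye"],p["orientation"],[k for k in p])
    for l in "jar_large_round jar_small_round jar_square jar_oblong lid_large_round lid_small_round lid_square lid_oblong".split():
        print(l,[(round(d["conf"],2),list(map(int,d["box"]))) for d in spotter.cut_out(p,l)])
print(readout.observe()["time"])
E
```

```text
top [[527.5751850330197, 0.0, 318.40655559341553], [0.0, 527.5751850330197, 244.37744383080968], [0.0, 0.0, 1.0]] [ 397.66306211   21.40767841 1417.52063411] [[ 0.00478876  0.99124412 -0.13195514]
 [-0.99995032  0.00590036  0.00803435]
 [ 0.00874259  0.1319101   0.99122313]] ['frame', 'camera_matrix', 'eye', 'orientation', 'shot']
jar_large_round [(0.76, [217, 209, 44, 42])]
jar_small_round [(0.57, [387, 305, 30, 24])]
jar_square [(0.75, [208, 295, 46, 43])]
jar_oblong [(0.79, [466, 248, 50, 32])]
lid_large_round [(0.73, [388, 199, 32, 38]), (0.72, [435, 201, 39, 37])]
lid_small_round [(0.56, [315, 280, 25, 28])]
lid_square [(0.92, [394, 141, 43, 43]), (0.89, [301, 193, 45, 44])]
lid_oblong [(0.58, [136, 243, 35, 48])]
scene [[580.6361327899589, 0.0, 321.21905446717534], [0.0, 580.6361327899589, 230.07965227061177], [0.0, 0.0, 1.0]] [1397.35411645 -307.0030311  1298.92672746] [[ 0.34720432 -0.77794325  0.52369215]
 [ 0.93778611  0.28651932 -0.19612213]
 [ 0.00252397  0.55920567  0.82902512]] ['frame', 'camera_matrix', 'eye', 'orientation', 'shot']
jar_large_round [(0.76, [381, 187, 39, 45])]
jar_small_round [(0.83, [211, 173, 27, 35])]
jar_square [(0.92, [353, 123, 42, 52])]
jar_oblong [(0.74, [381, 187, 41, 46]), (0.71, [126, 237, 49, 44])]
lid_large_round [(0.81, [228, 257, 43, 38]), (0.72, [171, 276, 44, 35]), (0.47, [214, 172, 25, 36])]
lid_small_round [(0.63, [289, 182, 26, 22])]
lid_square [(0.83, [314, 235, 39, 37]), (0.67, [232, 314, 44, 41])]
lid_oblong [(0.67, [439, 151, 34, 34])]
0.9
```

```bash
python3 - <<'E'
import cv2
a=cv2.imread("pics/top0.png")[120:360,110:540]; cv2.imwrite("pics/t1.png",cv2.resize(a,(800,446),interpolation=cv2.INTER_CUBIC))
E
```

```text
(no output)
```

View pics/t1.png

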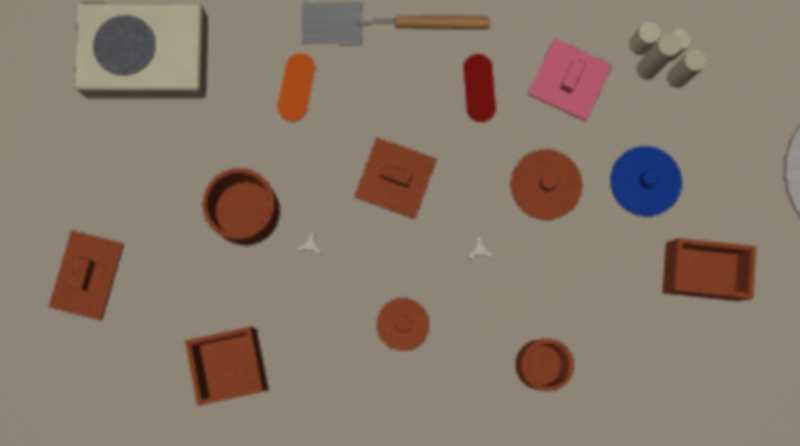

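View pics/scene0.png

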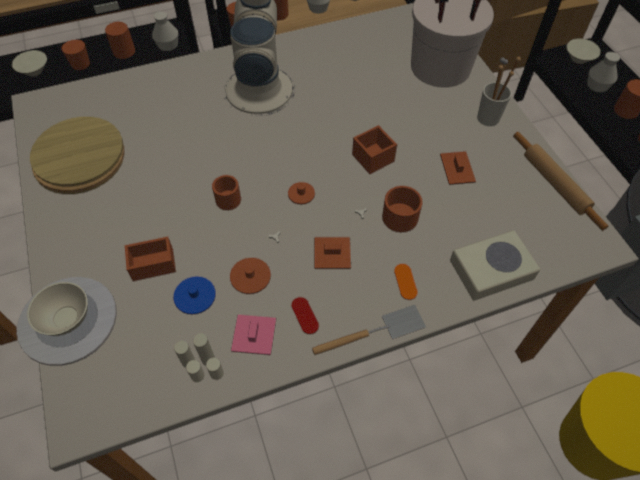

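Candidates in the top image:
- **lid_large_round:** terracotta disc (404,218) or blue disc (454,219). I choose the terracotta one.
- **lid_square:** terracotta (323,215) or pink (415,162). I choose the terracotta one.
- **lid_small_round:** (327,294).
- **lid_oblong:** (154,267).
- **Jars:** large round (239,230), small round (402,316), square (231,316), oblong (491,264).

The next step fits the poses in both views.

```bash
cat > loc.py <<'E'
import numpy as np, cv2, json
from scipy.optimize import minimize
from bench import vision
LET={"large_round":(50,80,52,70),"small_round":(36,70,38,60),"square":((45,45),75,(47,47),65),"oblong":((55,37),60,(57,39),50)}
def ring(r,z):
    if np.isscalar(r):
        t=np.linspace(0,2*np.pi,48,endpoint=False); return np.c_[r*np.cos(t),r*np.sin(t),0*t+z]
    return np.array([[sx*r[0],sy*r[1],z] for sx,sy in((1,1),(1,-1),(-1,-1),(-1,1))],float)
def parts(name):
    k,s=name.split("_",1); d=LET[s]
    if k=="jar": return [np.r_[ring(d[0],0),ring(d[0],d[1])]]
    g=12 if "round" in s else (22,9)
    return [np.r_[ring(d[2],10),ring(d[2],18)],np.r_[ring(g,18),ring(g,46)]]
def proj(p,X):
    c=(X-np.array(p["eye"]))@np.array(p["orientation"]); K=p["camera_matrix"]
    return np.c_[K[0][0]*c[:,0]/-c[:,2]+K[0][2],K[1][1]*-c[:,1]/-c[:,2]+K[1][2]]
def ray(p,u,v,z):
    K=p["camera_matrix"]; d=np.array(p["orientation"])@[(u-K[0][2])/K[0][0],-(v-K[1][2])/K[1][1],-1]
    e=np.array(p["eye"]); return (e+d*(z-e[2])/d[2])[:2]
S=4
def sil(p,name,q,z0,box):
    m=np.zeros((box[3]*S,box[2]*S),np.uint8); c,s=np.cos(q[2]),np.sin(q[2])
    for P in parts(name):
        X=P@np.array([[c,s,0],[-s,c,0],[0,0,1]])+[q[0],q[1],z0]
        uv=(proj(p,X)+.5-box[:2])*S-.5
        h=cv2.convexHull(np.round(uv*16).astype(np.int32)); cv2.fillConvexPoly(m,h,1,shift=4)
    return m.astype(bool)
def terracotta(p,box):
    f=p["frame"][box[1]:box[1]+box[3],box[0]:box[0]+box[2]]
    f=cv2.resize(f,None,fx=S,fy=S,interpolation=cv2.INTER_LINEAR).astype(float)
    m=((f[...,0]-f[...,2])>0.5*f[...,0]-8).astype(np.uint8)|0
    m=((f[...,0]-f[...,2])/(f.max(-1)+15)>0.36).astype(np.uint8)
    n,l,st,_=cv2.connectedComponentsWithStats(m)
    b=1+np.argmax(st[1:,4]); m=(l==b).astype(np.uint8)
    m=cv2.morphologyEx(m,cv2.MORPH_CLOSE,np.ones((9,9),np.uint8))
    cs,_=cv2.findContours(m,cv2.RETR_EXTERNAL,cv2.CHAIN_APPROX_NONE); cv2.drawContours(m,cs,-1,1,-1)
    return m.astype(bool)
def fit(name,views,q0,z0=0):
    """views: list of (picture, box)"""
    ms=[(p,b,terracotta(p,b)) for p,b in views]
    def cost(q):
        return sum(1-(lambda a:(a&m).sum()/(a|m).sum())(sil(p,name,q,z0,b)) for p,b,m in ms)
    best=None
    for y in ([0] if "round" in name else np.arange(0,np.pi/(2 if name=="jar_square" else 1),np.pi/8)):
        r=minimize(cost,[q0[0],q0[1],y],method="Nelder-Mead",options=dict(initial_simplex=[[q0[0],q0[1],y],[q0[0]+8,q0[1],y],[q0[0],q0[1]+8,y],[q0[0],q0[1],y+.25]],xatol=.05,fatol=1e-4))
        if best is None or r.fun<best.fun: best=r
    return best.x,best.fun/len(ms)
E
cat > run1.py <<'E'
from loc import *
T={"jar_large_round":(239,230),"jar_small_round":(402,316),"jar_square":(231,316),"jar_oblong":(491,264),"lid_large_round":(404,218),"lid_small_round":(327,294),"lid_square":(323,215),"lid_oblong":(154,267)}
top=vision.grab_frame("top"); sc=vision.grab_frame("scene"); out={}
for n,(u,v) in T.items():
    z=40 if n[0]=="j" else 14
    q0=ray(top,u,v,z); w=proj(sc,np.r_[q0,z][None])[0]
    vt=(top,[u-36,v-36,72,72]); vs=(sc,[int(w[0])-34,int(w[1])-34,68,68])
    q,e=fit(n,[vt,vs],q0); a=fit(n,[vt],q[:2])[0]; b=fit(n,[vs],q[:2])[0]
    out[n]=list(q); print(n,q.round(2),"err",round(e,3),"top",a.round(2),"scene",b.round(2),"R",round(np.hypot(*q[:2])))
json.dump(out,open("poses.json","w"))
E
python3 run1.py
```

```text
jar_large_round [6.1353e+02 2.1734e+02 7.0000e-02] err 0.079 top [ 6.1449e+02  2.1740e+02 -1.0000e-02] scene [6.0798e+02 2.1859e+02 2.1000e-01] R 651
jar_small_round [ 394.71 -209.31    0.4 ] err 0.096 top [ 3.9496e+02 -2.0743e+02  1.5000e-01] scene [ 3.8755e+02 -2.0811e+02  5.0000e-02] R 447
jar_square [3.9145e+02 2.3304e+02 2.2000e-01] err 0.068 top [3.9139e+02 2.3400e+02 2.3000e-01] scene [3.8673e+02 2.3316e+02 1.8000e-01] R 456
jar_oblong [ 529.65 -446.13    1.47] err 0.071 top [ 530.7  -445.34    1.49] scene [ 525.33 -446.61    1.51] R 693
lid_large_round [ 6.5446e+02 -2.1962e+02  1.6000e-01] err 0.064 top [ 6.5543e+02 -2.1884e+02  5.0000e-02] scene [ 6.4989e+02 -2.2033e+02  2.0000e-02] R 690
lid_small_round [ 4.5047e+02 -1.1600e+01  8.0000e-02] err 0.086 top [ 4.5155e+02 -1.0560e+01  1.0000e-01] scene [ 4.456e+02 -1.171e+01  1.100e-01] R 451
lid_square [ 6.6278e+02 -1.8000e-01  1.2300e+00] err 0.063 top [6.6419e+02 5.5000e-01 1.2300e+00] scene [659.04  -0.7    1.22] R 663
lid_oblong [ 5.1888e+02  4.4150e+02 -2.4000e-01] err 0.076 top [519.59 441.87   2.9 ] scene [514.13 441.96   2.87] R 681
```

Both views agree apart from a constant offset of about 5 mm in x. A close wrist picture should settle which view is right and confirm the chosen lid.

```bash
cat > arm.py <<'E'
import numpy as np
from bench import ctrl, solve_ik, readout
def down(a):
    y=np.array([np.cos(a),np.sin(a),0]); z=np.array([0,0,-1.]); return np.c_[np.cross(y,z),y,z]
def best(pos,yaws):
    """reachable yaw keeping the last joint nearest to mid-range"""
    c=[(abs(j[5]),a) for a in yaws if (j:=solve_ik(pos,down(a))) is not None]
    return min(c)[1]
E
python3 - <<'E'
from arm import *; from loc import *
P=json.load(open("poses.json"))
for i,n in enumerate(["jar_large_round","lid_square","lid_large_round"]):
    x,y,_=P[n]; pos=[x,y,260]
    a=best(pos,np.arange(-8,8)*np.pi/8)
    ctrl.movep(pos,down(a)); ctrl.wait(.3); p=vision.grab_frame("wrist")
    cv2.imwrite(f"pics/w_{n}.png",p["frame"][:,:,::-1])
    z=40 if n[0]=="j" else 14
    u,v=proj(p,np.array([[x,y,z]]))[0]; b=[0,0,640,480]
    print(n,a,np.round((u,v)),p["eye"],fit(n,[(p,b)],(x,y)),readout.observe()["time"])
E
```

```text
jar_large_round 0.39269908169872414 [321. 207.] [585.61233317 286.55569078 422.65484273] (array([613.52779198, 217.34434085,   0.        ]), np.float64(1.0)) 3.4667
lid_square 0.0 [321. 203.] [663.27410267  75.57883774 422.76771126] (array([663.51667801,  -1.61695668,   1.22490449]), np.float64(0.013760457213056743)) 4.7083
lid_large_round -0.39269908169872414 [321. 203.] [ 683.73890655 -149.40013001  422.87436927] (array([ 6.55202619e+02, -2.20700301e+02,  1.23870900e-01]), np.float64(0.015509771225641678)) 5.9417
```

View pics/w_lid_large_round.png

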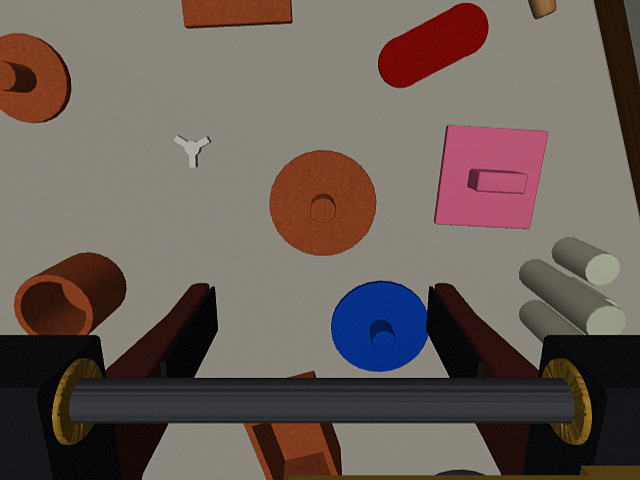

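View pics/w_jar_large_round.png

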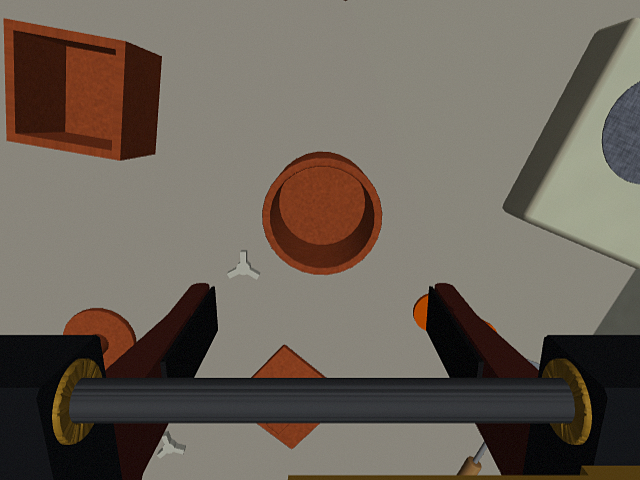

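The chosen lid is the terracotta disc at wrist pixel (322,203), with the blue one at (380,326) and the pink square at (492,178) left alone. The jar sits at (321,213) as predicted. The wrist fits agree with the combined poses within 1.5 mm, so I'll do the first pick and place.

```bash
cat > job.py <<'E'
from arm import *; from loc import *
import sys
P=json.load(open("poses.json"))
def stat(m): 
    s=readout.observe(); print(m,"t",round(s["time"],1),"tcp",s["tool_pos"].round(1) if hasattr(s["tool_pos"],"round") else s["tool_pos"],"open",round(s["opening"],1),"ff",np.round(s["finger_force"],1),"F",np.round(s["ft_force"],1)); return s
H=215
def wrist_fit(n):
    x,y,t=P[n]; pos=[x,y,260]
    ctrl.movep(pos,down(best(pos,np.arange(-8,8)*np.pi/8))); ctrl.wait(.2)
    p=vision.grab_frame("wrist"); z=40 if n[0]=="j" else 14
    u,v=proj(p,np.array([[x,y,z]]))[0].astype(int)
    q,e=fit(n,[(p,[u-90,v-90,180,180])],(x,y)); print(n,"wrist",q.round(2),"was",np.round(P[n],2),"err",round(e,3))
    if e<.08: P[n]=list(q); json.dump(P,open("poses.json","w"))
def transfer(s):
    L,J=P["lid_"+s],P["jar_"+s]; seat=LET[s][3]
    rnd="round" in s
    ga=np.arange(-8,8)*np.pi/8 if rnd else [L[2]+np.pi/2+k*np.pi for k in (-2,-1,0,1)]
    a=best([L[0],L[1],H],ga); 
    ctrl.movep([L[0],L[1],120],down(a)); ctrl.move_gripper(60)
    ctrl.move_linear([L[0],L[1],22],speed=90,force_limit=10)
    ctrl.move_gripper(5,strength=30); st=stat("grip")
    if st["opening"]<12: print("NO GRIP"); sys.exit()
    ctrl.move_linear([L[0],L[1],H],speed=110); stat("lift")
    if rnd: b=best([J[0],J[1],H],np.arange(-8,8)*np.pi/8)
    else:
        q=np.pi/2 if s=="square" else np.pi
        b=best([J[0],J[1],H],[a+J[2]-L[2]+k*q for k in range(-4,5)])
    ctrl.movep([J[0],J[1],H],down(b)); zt=seat+22
    ctrl.move_linear([J[0],J[1],zt+12],speed=90)
    hit=ctrl.move_linear([J[0],J[1],zt-4],speed=20,force_limit=5)
    st=stat(f"down hit={hit} expect z {zt}:")
    if abs(st["tool_pos"][2]-zt)>4.5: print("BAD HEIGHT, still holding"); sys.exit()
    ctrl.move_gripper(50); ctrl.wait(.2)
    ctrl.move_linear([J[0],J[1],H],speed=150); stat("done")
E
python3 - <<'E'
from job import *
transfer("large_round")
p=vision.grab_frame("wrist"); cv2.imwrite("pics/a1.png",p["frame"][:,:,::-1])
E
```

```text
grip t 9.1 tcp [ 654.5 -219.7   22. ] open 23.3 ff 30.0 F [ 1.1 -0.4  0.5]
lift t 11.0 tcp [ 654.3 -219.5  214. ] open 23.4 ff 30.0 F [-0.7  0.3 -1.9]
down hit=True expect z 92: t 14.6 tcp [613.4 217.3  91.7] open 23.4 ff 30.0 F [ 0.1 -0.4  3.2]
done t 16.4 tcp [613.2 217.2 213.6] open 50.3 ff 0.0 F [ 0.7  0.1 -0.1]
```

View pics/a1.png

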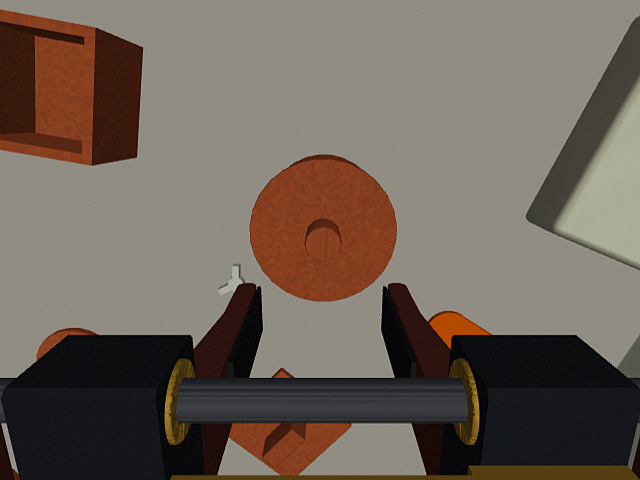

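The large lid (wrist pixel 323,228) sits centred and at the expected height on its jar. Next is the square lid.

```bash
python3 - <<'E'
from job import *
wrist_fit("jar_square"); wrist_fit("lid_square"); transfer("square")
p=vision.grab_frame("wrist"); cv2.imwrite("pics/a2.png",p["frame"][:,:,::-1])
E
```

```text
jar_square wrist [392.08 230.88   1.79] was [3.9145e+02 2.3304e+02 2.2000e-01] err 0.004
lid_square wrist [663.54  -1.46   1.22] was [ 6.6278e+02 -1.8000e-01  1.2300e+00] err 0.013
grip t 22.2 tcp [663.5  -1.4  22. ] open 18.1 ff 30.0 F [0.2 0.3 0.5]
lift t 24.1 tcp [663.3  -1.4 214. ] open 18.1 ff 30.0 F [-0.1 -0.5 -2.2]
down hit=True expect z 87: t 27.5 tcp [392.  230.8  86.9] open 17.4 ff 30.0 F [-0.1 -0.4  3.8]
done t 29.4 tcp [391.8 230.7 213.9] open 49.9 ff 0.0 F [-0.5 -1.   0.1]
```

View pics/a2.png

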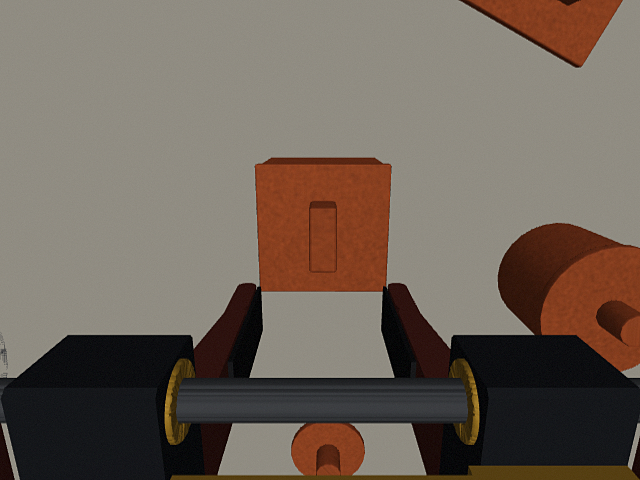

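The square lid (323,228) is seated square with its jar. I'll do the remaining two now.

```bash
python3 - <<'E'
from job import *
wrist_fit("jar_small_round"); wrist_fit("lid_small_round"); transfer("small_round")
wrist_fit("jar_oblong"); wrist_fit("lid_oblong"); transfer("oblong")
J=P["jar_oblong"]; ctrl.movep([500,0,330],down(best([500,0,330],np.arange(-8,8)*np.pi/8))); ctrl.wait(.3)
for n in ("top","scene"):
    p=vision.grab_frame(n); f=p["frame"][:,:,::-1]
    tiles=[]
    for s in LET:
        j=P["jar_"+s]; z=LET[s][3]; u,v=proj(p,np.array([[j[0],j[1],z+10]]))[0].astype(int); b=[u-36,v-36,72,72]
        q,e=fit("lid_"+s,[(p,b)],j[:2],z); print(n,s,q.round(2),"jar",np.round(j,2),round(e,3))
        tiles.append(cv2.resize(f[b[1]:b[1]+72,b[0]:b[0]+72],(200,200),interpolation=cv2.INTER_CUBIC))
    cv2.imwrite(f"pics/f_{n}.png",np.hstack(tiles))
a=np.vstack([cv2.imread("pics/f_top.png"),cv2.imread("pics/f_scene.png")]); cv2.imwrite("pics/f.png",a); stat("end")
E
```

```text
jar_small_round wrist [ 3.9567e+02 -2.0897e+02  1.4000e-01] was [ 394.71 -209.31    0.4 ] err 0.031
lid_small_round wrist [ 4.5173e+02 -1.3180e+01  2.2000e-01] was [ 4.5047e+02 -1.1600e+01  8.0000e-02] err 0.025
grip t 35.3 tcp [451.7 -13.2  22.1] open 23.2 ff 30.0 F [0.8 0.4 1. ]
lift t 37.2 tcp [451.5 -13.2 214.3] open 23.3 ff 30.0 F [ 0.7  0.2 -1.2]
down hit=True expect z 82: t 40.1 tcp [ 395.6 -208.9   81.7] open 23.7 ff 30.0 F [ 0.5 -0.9  2.3]
done t 42.0 tcp [ 395.4 -208.8  213.9] open 50.6 ff 0.0 F [ 0.1 -0.1 -0.8]
jar_oblong wrist [ 529.98 -446.48    1.47] was [ 529.65 -446.13    1.47] err 0.006
lid_oblong wrist [519.54 439.65   2.9 ] was [ 5.1888e+02  4.4150e+02 -2.4000e-01] err 0.011
grip t 49.6 tcp [519.5 439.7  22. ] open 17.6 ff 30.0 F [ 0.2  0.7 -0.2]
lift t 51.5 tcp [519.4 439.5 214. ] open 17.8 ff 30.0 F [-1.2  0.  -3. ]
down hit=True expect z 72: t 56.8 tcp [ 530.  -446.5   71.9] open 17.6 ff 30.0 F [ 0.7 -0.3  4.7]
done t 58.8 tcp [ 529.7 -446.3  213.6] open 50.0 ff 0.0 F [ 0.1  0.2 -0.2]
top large_round [6.1283e+02 2.1745e+02 8.0000e-02] jar [6.1353e+02 2.1734e+02 7.0000e-02] 0.059
top small_round [ 3.9616e+02 -2.0563e+02 -6.0000e-02] jar [ 3.9567e+02 -2.0897e+02  1.4000e-01] 0.05
top square [392.34 231.44   1.8 ] jar [392.08 230.88   1.79] 0.035
top oblong [ 529.39 -442.57    1.48] jar [ 529.98 -446.48    1.47] 0.096
scene large_round [6.1497e+02 2.1469e+02 2.9000e-01] jar [6.1353e+02 2.1734e+02 7.0000e-02] 0.326
scene small_round [ 3.9656e+02 -2.0921e+02 -1.0000e-02] jar [ 3.9567e+02 -2.0897e+02  1.4000e-01] 0.366
scene square [416.89 219.21   0.72] jar [392.08 230.88   1.79] 0.376
scene oblong [ 538.28 -445.06    1.55] jar [ 529.98 -446.48    1.47] 0.268
end t 60.9 tcp [ 5.001e+02 -3.000e-01  3.299e+02] open 50.1 ff 0.0 F [ 0.2 -0.4 -0.6]
```

View pics/f.png

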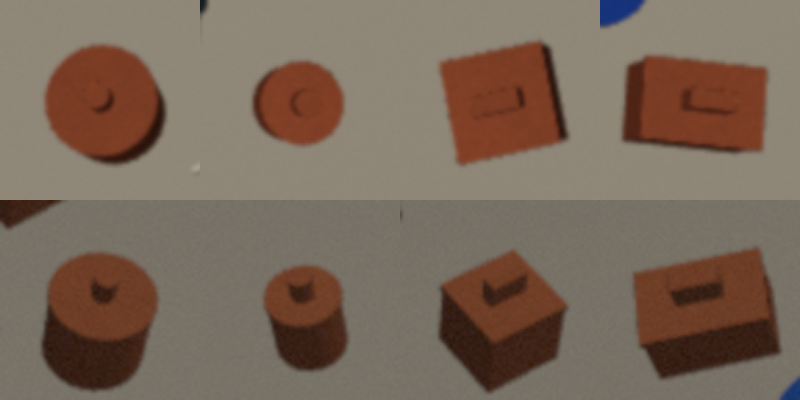

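All four lids sit level and aligned on their own jars in both views. The top row shows them centred in each tile, the touchdown heights matched the expected ones, and the arm is clear. (The poor scene fits only mean the jar walls got into the mask.) Handing in.

```bash
python3 -c "
from bench import ctrl
print(ctrl.finish_job())"
```

```text
the job is handed in; nothing more can be done
None
```

All four terracotta lids are on their own jars, level and fully down, and the job was handed in at about 61 s of the 115 s allowed; the hand-in call returned no verdict.

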